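# Put the spice pot away from behind the bottles

## Robot

A 6-joint arm with a two-finger parallel gripper is mounted at the origin on the work surface. World frame = base frame: x ahead of the robot, y to its left, z up, the work surface at z = 0. Lengths are in m, angles in rad, forces in N, time in s.
With the tool pointing down it reaches from about 0.275 to 0.825 m from the base axis. Payload 4.9 kg.
Tool frame: the origin (TCP) lies midway between the tips of the shut fingers; the grasp point (between the pads) lies 19 mm behind it; z points along the fingers, y is the line along which they close (so a half turn about z gives the same grasp; the last joint's range is limited). The gripper opens to 85 mm and grips with 20 to 120 N. Pads are 22 mm wide; open, the fingers measure 114 mm over their backs; the gripper's body (76 mm by 85 mm) begins 54 mm behind the grasp point. The pads swing forward as they close: fully open they stand 13 mm farther back than shut.
Start: joints at [-1.36, 0.326, -0.193, 1.052, 0, 1.437], TCP at [0.186, -0.518, 0.21] pointing down, gripper open.
Joint ranges: [-2.65, 2.65], [-0.97, 1.79], [-1.3, 1.35], [-1.93, 2.1], [-1.47, 1.37], [-3.14, 3.14]. Speed limits (rad/s): [2.57, 2.57, 3.14, 3.14, 3.14, 3.14].

## Interface

Orientations are given as a rotation vector (axis times angle).
In Python, from bench import env, optics, hand_in gives the robot as it stands. The module is installed in compiled form; this text tells all that it offers.
- The arm moves only by the tool move_arm, never from a script. Its argument "plan" is a list of rows, each a list of 2 entries, a list of its own where there are three numbers: the shift along the tool's x, y, z in units of 25 mm (1.0 is 25 mm), then the turn, a rotation vector about the tool's x, y, z in units of 6 degrees (1.0 is 6 degrees). In form: [[[dx, dy, dz], [rx, ry, rz]], ...]. A call has 1 to 12 rows; each row is the pose to reach, as a shift and turn from the pose commanded when the call began, along the tool's axes at that moment; what a row does not reach only later rows make up. A row lasts 1/10 s, in which the tool goes at most 50 mm and 8.59 degrees, less where a joint would pass 70% of its speed; a pose out of reach is approached as far as the arm can. A call with a gripper value outside its range is refused whole. "gripper" is the finger opening in mm, from 0 to 85.4, set as the call begins (left out, the last holds). The fingers move at their own pace and stop on an object; "grip_force" is the grip in N (left out, the last holds). Time passes only in rows, so rows that repeat a pose let the fingers close. It gives the time, the measured TCP pose, the force, the opening and the grip force at its end, in the units of the state.
- env.get_state(): the state, without advancing time (a new reading comes with each control period).
- optics.read_camera(name): name is "side" or "top"; returns the picture (480x640x3 uint8, red, green, blue); there is no depth.
- optics.calibration(name): a dict with "mtx" (3x3 intrinsics, pixels), "position" and "attitude" of the camera in the world. Camera axes: x right, y down, z forward; pixel columns grow to the right and rows downward; lengths in m; the calibration is good to about 2 mm. A picture is of the moment at which its call begins. calibration takes no time and is no camera call.
- hand_in(): hands the job in; it is judged then, once.
The state is a dict: "t": time; "joint_positions": joint angles; "joint_velocities": joint speeds; "joint_efforts": joint torques, N m; "eef_pos": TCP position; "tcp_rot": TCP orientation; "contact_force": force on the tool from outside, world axes, zero at the start; "ft_torque": the same for the moment, N m; "finger_gap": finger opening in m; "grip_force": force on a finger pad.
Only numpy, scipy, OpenCV 4.12 (cv2) and the standard library are available. Lean on these libraries where they do the work, as an engineer would, in place of code of your own. Each camera call takes 0.05 s, during which the arm holds its last target. There are 200 camera calls.

## Task

The little spice pot is hemmed in behind the oil bottle, the pepper mill and the caster on the wooden tray. Stand all three aside on the chopping board, fetch the pot and set it upright on the floor of the empty front bay of the spice box, then shut the lid fully and stand the oil, the mill and the caster each back on the very spot on the tray where it stood. Set everything down gently and upright, tip nothing over, and do not shift the little pinch bowl on the tray.

Things in the scene. Friction and masses are not known exactly. Their poses are not given: they have to be found in the camera images.
- oil: Oil bottle: green glass, round, 165 mm tall, loose, about 0.4 kg, on the tray (wood, 8 mm thick, rim 14 mm high). Body 56 mm across up to 88 mm, then a shoulder, neck 27 mm across from 118 mm, steel pourer 29 mm across from 150 mm to the top (grip neck and pourer). Origin: centre of its underside, z up. Which tall thing stands on which of the tray's three cork discs changes.
- mill: Pepper mill: dark turned wood, round, 158 mm tall, loose, about 0.26 kg, on the tray. Base 54 mm across, narrow waist, straight head 42 mm across from 92 to 138 mm up (the grip), small steel nut 12 mm across on top from 146 to 158 mm. Origin: centre of its underside, z up.
- caster: Flour caster: steel cylinder 58 mm across with a slightly domed lid, 148 mm tall, sides straight up to 138 mm (grip the upper part), loose, about 0.33 kg, on the tray. The three tall things stand to the left, right and front of the pot, their centres 70 to 130 mm apart. Origin: centre of its underside, z up.
- pot: Spice pot at the back of the tray, loose, about 0.12 kg: white, round, 46 mm across, wooden lid up to 40 mm and on it an upright knob 18 mm across from 40 to 60 mm up (the grip; the lid is fast). The tall things stand 60 to 75 mm off (centres), too close for a gripper until cleared. Origin: centre of its underside, z up. Three pots just like it stand in the spice box.
- board: Chopping board, pale wood, fixed, 260 (its x) x 150 (its y) x 20 mm thick, lying flat to the left or the right of the tray: the side area. Origin: centre of its underside, so its top is at z = 20 mm.
- bay: Empty bay of the fixed wooden spice box (148 in x, 180 in y, 70 mm high, walls 8, floor 6 mm thick), across the tray from the board. Four bays of 64 (x) x 80 (y) mm, dividers rise 18 mm off the floor, the others hold 60 mm pots; the empty one is at the front (robot's side), left or right. Origin: middle of its floor (cork liner), 64 mm under the rim; x points to the hinge, z up.
- lid (a joint): Angle of the box's lid about its hinge along the far (+x) upper edge: 0 = shut on the rim, 1.57 = upright, 1.9 = leaning back, its stop. Starts open at 1.4 to 1.7. Wooden panel 148 x 180 x 8 mm, 0.2 kg; the hinge is stiff (0.22 N m), so it stays at any angle and 2 to 4 N near its free edge move it.
- lid_hinge (a point): Middle of the hinge line, at the underside of the lid's rear edge, level with the box's rim (70 mm up). The shut lid reaches 148 mm from here towards the robot along the box's -x axis.
- lid_edge (a point): Middle of the lid's free edge, on its outer face (upper face when shut, the face away from the robot when open). A brass thumb tab 30 mm wide and 6 mm thick sticks out 8 mm beyond it.
- pinchbowl: Small white pinch bowl, 48 mm across, 26 mm high, loose, in the front right corner of the tray: to be left where it is. Origin: centre of its underside.
Mind the look-alikes: they are no part of the job. Leave any green look-alike of the part that bears lid alone. Leave any red look-alike of the mill alone.

How it is judged:
On the way, in this order (a step that is already met when the one before it is completed fails the run):
1. oil bottle, mill and caster all stand upright on the chopping board (z of oil in the frame of board between 0.015 and 0.026 m and x of oil in the frame of board between -0.125 and 0.125 m and y of oil in the frame of board between -0.07 and 0.07 m and angle between each of oil, mill, caster's own z axis and vertical below 0.1 rad and linear speed of each of oil, mill, caster below 0.05 m/s and z of mill in the frame of board between 0.015 and 0.026 m and x of mill in the frame of board between -0.125 and 0.125 m and y of mill in the frame of board between -0.07 and 0.07 m and z of caster in the frame of board between 0.015 and 0.026 m and x of caster in the frame of board between -0.125 and 0.125 m and y of caster in the frame of board between -0.07 and 0.07 m), for 0.2 s.
2. the spice pot stands upright on the floor of the empty bay (horizontal distance between pot and bay below 0.022 m and z of pot in the frame of bay below 0.005 m and angle between pot's own z axis and vertical below 0.1 rad), for 0.2 s.
At the end, for the whole second after the job is handed in: Pot upright in the bay (22 mm of its middle, 5 mm of the floor), lid shut (under 0.05 rad), oil, mill and caster upright (0.1 rad) each within 15 mm of its own starting spot, pinch bowl within 20 mm of its own, all at rest (all of step 2 and value of joint lid below 0.05 rad and linear speed of each of pot, oil, mill, caster below 0.03 m/s and distance of each of oil, mill, caster from where it was at the start of the episode below 0.015 m and angle between each of oil, mill, caster's own z axis and vertical below 0.1 rad and distance of pinchbowl from where it was at the start of the episode below 0.02 m); the robot touches nothing.
It fails at once if the oil bottle, mill, caster or spice pot is tipped more than 0.45 rad (angle between any of oil, mill, caster, pot's own z axis and vertical above 0.45 rad).
It fails at once if the oil bottle, mill, caster or spice pot is let fall (faster than 0.6 m/s with no finger on it) ((linear speed of oil above 0.6 m/s and contact force between the fingers and oil below 0.05 N) or (linear speed of mill above 0.6 m/s and contact force between the fingers and mill below 0.05 N) or (linear speed of caster above 0.6 m/s and contact force between the fingers and caster below 0.05 N) or (linear speed of pot above 0.6 m/s and contact force between the fingers and pot below 0.05 N)).
It fails at once if the pinch bowl is shifted more than 30 mm (distance of pinchbowl from where it was at the start of the episode above 0.03 m).
It also fails if it takes over 150 s, if anything falls off the work surface, if the arm or the gripper's body presses on something with over 40 N, if the wrist force passes 120 N, or if a joint passes its speed limit or range.

## Working session

There is one attempt and no reset: what is moved stays moved. The work goes in short steps, Python scripts to look and compute and a tool call to move; the robot and the scene stay as the last step left them, time stands still between calls to the robot, and variables do not carry over. Pictures are saved under pics/ and viewed, at most 15 in all, crops included, and the job is handed in when it is done.

Besides the shell and the picture viewer there is one more tool, called after "Emit:" by a JSON object that holds its "api" and its "payload", one argument or row to a line. move_arm: Moves the arm, as the interface text tells. Its arguments: {"type":"object","properties":{"plan":{"type":"array","items":{"type":"array"}},"gripper":{"type":"number"},"grip_force":{"type":"number"}},"required":["plan"]}

```bash
mkdir -p pics
cat > h.py <<'E'
import numpy as np,cv2
from scipy.spatial.transform import Rotation as R
from bench import env,optics
def cal(n):
    c=optics.calibration(n);a=np.array(c['attitude'],float)
    Rm=a if a.shape==(3,3) else (R.from_rotvec(a).as_matrix() if a.size==3 else R.from_quat(a).as_matrix())
    return np.array(c['mtx']),np.array(c['position']),Rm
def ray(n,u,v):
    K,p,Rm=cal(n);return p,Rm@np.linalg.solve(K,[u,v,1.])
def onz(n,u,v,z):
    p,d=ray(n,u,v);return p+d*(z-p[2])/d[2]
def proj(n,X):
    K,p,Rm=cal(n);q=K@(Rm.T@(np.array(X)-p));return q[:2]/q[2]
def snap(n,f):
    im=optics.read_camera(n)[:,:,::-1].copy();cv2.imwrite('pics/'+f,im);return im
def need(target,yaw=None):
    s=env.get_state();M=R.from_rotvec(s['tcp_rot']).as_matrix()
    return M.T@(np.array(target)-s['eef_pos'])/.025
E
python3 - <<'E'
from h import *
for n in('side','top'):
    snap(n,n+'0.png');c=optics.calibration(n);print(c)
s=env.get_state();print(s,R.from_rotvec(s['tcp_rot']).as_matrix().round(3))
E
```

```text
{'mtx': array([[511.17610469,   0.        , 313.91120603],
       [  0.        , 511.17610469, 237.69680103],
       [  0.        ,   0.        ,   1.        ]]), 'position': array([-0.19003128,  0.71631044,  0.77171066]), 'attitude': array([-0.93543181,  2.38387715, -1.21665792])}
{'mtx': array([[592.96781936,   0.        , 325.3552055 ],
       [  0.        , 592.96781936, 246.29638532],
       [  0.        ,   0.        ,   1.        ]]), 'position': array([ 0.31812275, -0.01963869,  1.19526384]), 'attitude': array([-2.12936878,  2.17838794, -0.10374185])}
{'t': 0.1, 'joint_positions': array([-1.36020095e+00,  3.26909615e-01, -1.93464311e-01,  1.05202206e+00,
       -2.30308843e-05,  1.43659515e+00]), 'joint_velocities': array([-0.00108593, -0.00318901,  0.00113779, -0.0006315 , -0.00172737,
       -0.00051585]), 'joint_efforts': array([ 1.33875681e-03, -4.44239902e+01,  2.63037658e+01,  7.82610965e-03,
       -5.74013438e-05,  1.56569405e-05]), 'eef_pos': array([ 0.18578861, -0.51707937,  0.20966591]), 'tcp_rot': array([-3.09344833e+00, -5.38652247e-01,  1.32039481e-04]), 'contact_force': array([0.05520935, 0.32890787, 0.48624121]), 'ft_torque': array([-0.0151912 ,  0.00347052, -0.00757938]), 'grip_force': 0.0, 'finger_gap': 0.08519423609261399} [[ 0.941  0.338 -0.   ]
 [ 0.338 -0.941  0.002]
 [ 0.    -0.002 -1.   ]]
```

View pics/side0.png

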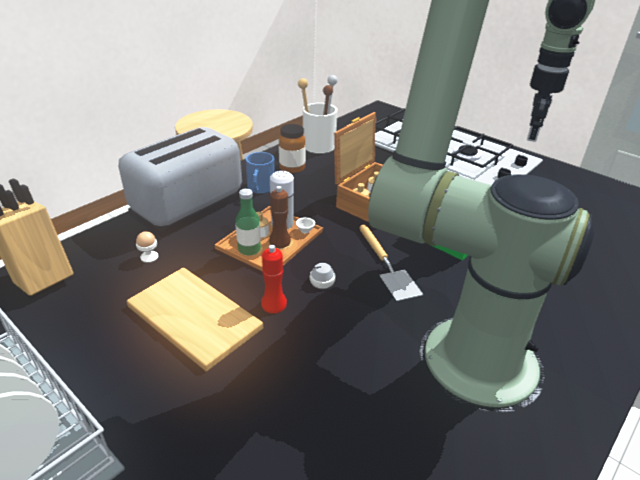

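View pics/top0.png

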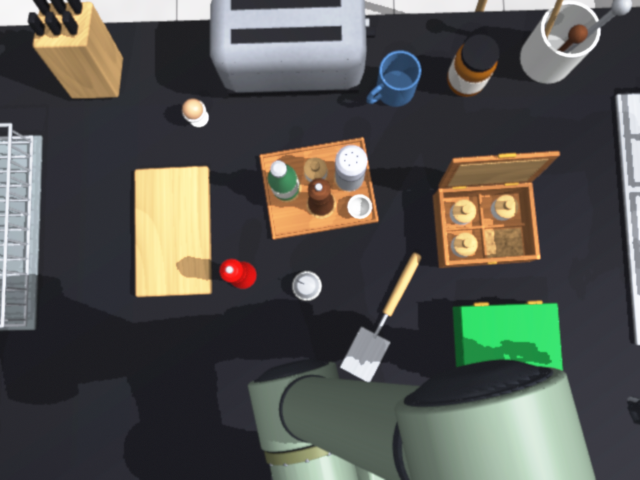

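Run:
```python
from h import *
t=cv2.imread('pics/top0.png');s=cv2.imread('pics/side0.png')
cv2.imwrite('pics/tc.png',cv2.resize(t[130:245,250:390],None,fx=5,fy=5,interpolation=cv2.INTER_CUBIC))
cv2.imwrite('pics/sc.png',cv2.resize(s[100:275,210:400],None,fx=4,fy=3.4,interpolation=cv2.INTER_CUBIC)[:598])
for nm,ps,z in(('board',[(135,168),(210,166),(212,295),(135,297)],.02),('tray',[(261,156),(364,139),(378,220),(272,238)],.022),('box',[(434,192),(533,183),(540,258),(438,267)],.07)):
    for p in ps: print(nm,p,onz('top',*p,z).round(4))
```

```text
board (135, 168) [0.6232 0.3848 0.02  ]
board (210, 166) [0.6233 0.2313 0.02  ]
board (212, 295) [0.3614 0.2272 0.02  ]
board (135, 297) [0.3609 0.3808 0.02  ]
tray (261, 156) [0.6408 0.1269 0.022 ]
tray (364, 139) [ 0.6705 -0.0831  0.022 ]
tray (378, 220) [ 0.5034 -0.1062  0.022 ]
tray (272, 238) [0.4723 0.1064 0.022 ]
box (434, 192) [ 0.5477 -0.2119  0.07  ]
box (533, 183) [ 0.5604 -0.4021  0.07  ]
box (540, 258) [ 0.4155 -0.4064  0.07  ]
box (438, 267) [ 0.4029 -0.2134  0.07  ]
```

View pics/tc.png

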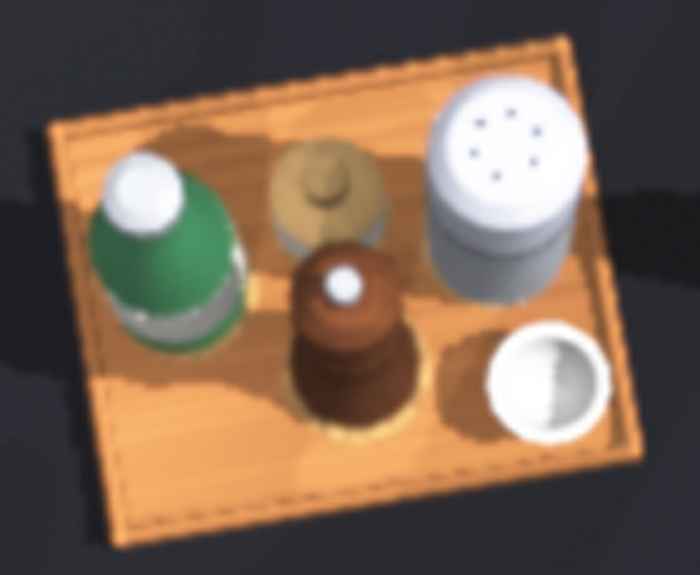

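View pics/sc.png

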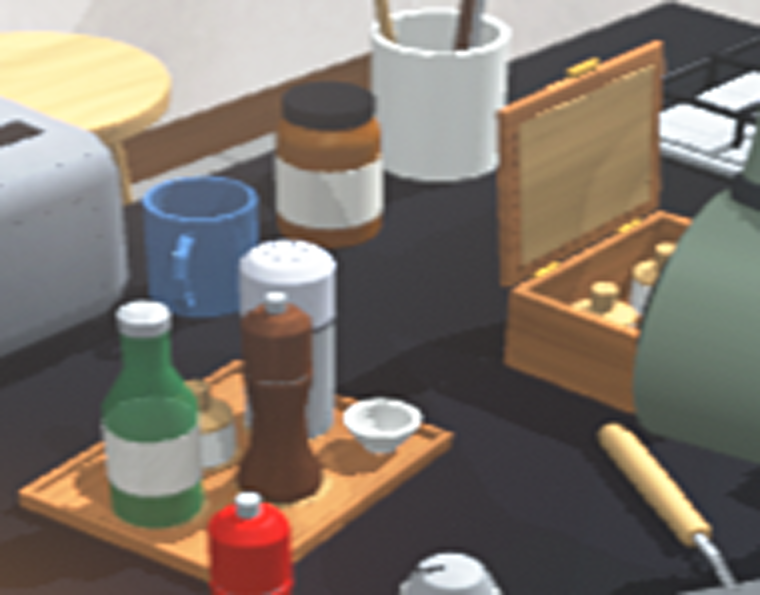

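```bash
cat >> h.py <<'E'
def tri(a,b):
    (p,d),(q,e)=ray('top',*a),ray('side',*b)
    t=np.linalg.lstsq(np.c_[d,-e],q-p,rcond=None)[0]
    A,B=p+t[0]*d,q+t[1]*e
    return (A+B)/2,np.linalg.norm(A-B)
E
python3 - <<'E'
from h import *
for n,a,b,z in(('oil',(278,167.8),(245.6,191.4),.173),('mill',(318,186.2),(278.6,187.5),.166),('caster',(350.4,158.6),(281.6,174.9),.156)):
    x,e=tri(a,b);print(n,x.round(4),round(e,4),onz('top',*a,z).round(4))
print('pot',onz('top',315,164,.068).round(4),'bowl',onz('top',359.5,205.5,.034).round(4))
# base circles from crop: front-most bottom silhouettes
for n,p in(('oil base front',(285.6,200)),('mill',(321,215.2)),('caster',(349,189.8))):print(n,onz('top',*p,.009).round(4))
# lid edge: tab in both views
print('tab',tri((507,155.5),(355.5,119.8)),'lid corners',tri((558,154),(375,113)),tri((452,160),(335,130)))
print('hinge',tri((437,191),(336,183.5)))
E
```

```text
oil [0.5779 0.0783 0.1685] 0.0009 [0.5771 0.0781 0.173 ]
mill [0.5439 0.0081 0.163 ] 0.0013 [0.5438 0.0084 0.166 ]
caster [ 0.5948 -0.0514  0.1522] 0.0026 [ 0.5948 -0.0505  0.156 ]
pot [0.6094 0.016  0.068 ] bowl [ 0.5316 -0.0696  0.034 ]
oil base front [0.5513 0.0792 0.009 ]
mill [0.5182 0.0078 0.009 ]
caster [ 0.5691 -0.0503  0.009 ]
tab (array([ 0.57534856, -0.3105075 ,  0.22162053]), np.float64(0.0007447193962254853)) lid corners (array([ 0.57692222, -0.39862774,  0.21418826]), np.float64(0.0023889257121666647)) (array([ 0.56903601, -0.2182318 ,  0.22446324]), np.float64(0.0015557173655118993))
hinge (array([ 0.54984002, -0.21519729,  0.07714157]), np.float64(0.004517261878424801))
```

Oil, mill, caster and pot have been triangulated and their heights match the sizes given. The mill is the dark one on the tray at top px (318,187). The red one at (232,270) is the look-alike. The lid belongs to the wooden box at (507,155). The green one at (508,330) is the look-alike. The empty bay is the front right one at (510,242), as the crop confirms. First move: above the oil, with the closing line along world x.

Emit:
{"api": "move_arm", "payload": {
  "plan": [
    [[4,-3,-1],[0,0,-1]],
    [[22.8,-17.1,-2],[0,0,-11.71]],
    [[22.8,-17.1,-2],[0,0,-11.71]],
    [[22.8,-17.1,-2],[0,0,-11.71]],
    [[22.8,-17.1,-2],[0,0,-11.71]],
    [[22.8,-17.1,-2],[0,0,-11.71]],
    [[22.8,-17.1,-2],[0,0,-11.71]],
    [[22.8,-17.1,-2],[0,0,-11.71]],
    [[22.8,-17.1,-2],[0,0,-11.71]],
    [[22.8,-17.1,-2],[0,0,-11.71]],
    [[22.8,-17.1,-2],[0,0,-11.71]],
    [[22.8,-17.1,-2],[0,0,-11.71]]
  ],
  "gripper": 60,
  "grip_force": 40
}}

```text
t: 1.3
eef_pos: [0.5155, -0.0162, 0.2534]
tcp_rot: [-2.221, -2.222, 0.0]
contact_force: [0.9, -1.0, 0.2]
finger_gap: 0.0601
grip_force: 0.0
```

Emit:
{"api": "move_arm", "payload": {
  "plan": [
    [[1.9,1.2,0],[0,0,0]],
    [[3.6,2.4,0],[0,0,0]],
    [[3.6,2.4,0],[0,0,0]],
    [[3.6,2.4,0],[0,0,0]],
    [[3.6,2.4,0],[0,0,0]]
  ]
}}

```text
t: 1.8
eef_pos: [0.574, 0.0711, 0.2529]
tcp_rot: [-2.221, -2.221, 0.002]
contact_force: [-0.8, 0.0, -0.6]
finger_gap: 0.0596
grip_force: 0.0
```

Run:
```python
from h import *
print(need([.5775,.078,.135]),env.get_state()['eef_pos'],env.get_state()['joint_positions'])
t=snap('top','t1.png');s=snap('side','s1.png')
a=t[100:280,230:430];b=s[60:260,200:400]
cv2.imwrite('pics/m1.png',np.hstack([cv2.resize(a,(400,360)),cv2.resize(b,(400,360))]))
```

```text
[0.27899793 0.14650082 4.71759106] [0.57402232 0.07109101 0.25294925] [-4.05330845e-03  3.57907061e-01 -3.70484678e-02  1.17740948e+00
 -5.63610458e-04  1.56680715e+00]
```

View pics/m1.png

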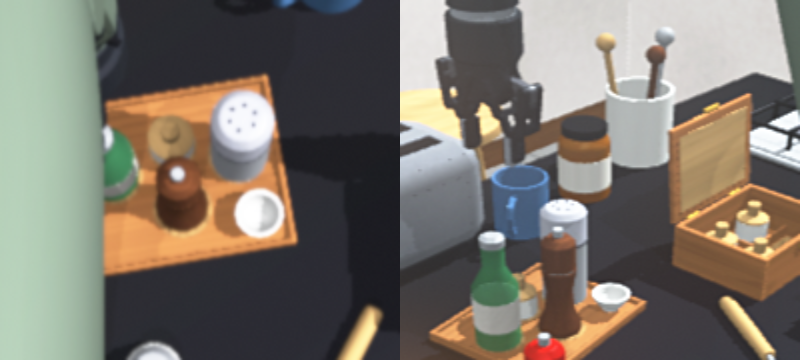

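The arm covers part of the top view. The side view shows the open fingers above the oil at (490,130), with the oil at (490,245). I'm going down.

Emit:
{"api": "move_arm", "payload": {
  "plan": [
    [[0.28,0.15,1.2],[0,0,0]],
    [[0.28,0.15,2.4],[0,0,0]],
    [[0.28,0.15,3.6],[0,0,0]],
    [[0.28,0.15,4.6],[0,0,0]],
    [[0.28,0.15,4.6],[0,0,0]],
    [[0.28,0.15,4.6],[0,0,0]]
  ]
}}

```text
t: 2.5
eef_pos: [0.5784, 0.0777, 0.1391]
tcp_rot: [-2.223, -2.22, 0.0]
contact_force: [0.2, -0.3, -1.0]
finger_gap: 0.0599
grip_force: 0.0
```

Emit:
{"api": "move_arm", "payload": {
  "plan": [
    [[0,0,0],[0,0,0]],
    [[0,0,0],[0,0,0]],
    [[0,0,0],[0,0,0]],
    [[0,0,0],[0,0,0]],
    [[0,0,0],[0,0,0]],
    [[0,0,0],[0,0,0]],
    [[0,0,0],[0,0,0]]
  ],
  "gripper": 10,
  "grip_force": 35
}}

```text
t: 3.2
eef_pos: [0.5796, 0.0788, 0.1404]
tcp_rot: [2.22, 2.22, 0.003]
contact_force: [-1.5, -0.0, 4.9]
finger_gap: 0.0267
grip_force: 34.2
```

Emit:
{"api": "move_arm", "payload": {
  "plan": [
    [[0,0,-0.3],[0,0,0]],
    [[0,0,-1.2],[0,0,0]],
    [[0,0,-2.2],[0,0,0]],
    [[0.3,-0.2,-3],[0,0,0]],
    [[1.2,-0.8,-3],[0,0,0]],
    [[2.5,-1.6,-3],[0,0,0]],
    [[3.8,-2.4,-3],[0,0,0]],
    [[5.1,-3.2,-3],[0,0,0]],
    [[6.4,-4.1,-3],[0,0,0]],
    [[7.7,-4.9,-3],[0,0,0]],
    [[9,-5.7,-3],[0,0,0]],
    [[10.1,-6.4,-3],[0,0,0]]
  ]
}}

```text
t: 4.4
eef_pos: [0.4168, 0.3326, 0.2135]
tcp_rot: [-2.22, -2.222, 0.001]
contact_force: [-0.1, 0.5, -5.8]
finger_gap: 0.0269
grip_force: 35.1
```

Emit:
{"api": "move_arm", "payload": {
  "plan": [
    [[0.5,-0.3,0],[0,0,0]],
    [[0.55,-0.4,0],[0,0,0]],
    [[0.55,-0.4,0.5],[0,0,0]],
    [[0.55,-0.4,1],[0,0,0]],
    [[0.55,-0.4,1.5],[0,0,0]],
    [[0.55,-0.4,1.9],[0,0,0]],
    [[0.55,-0.4,2.15],[0,0,0]],
    [[0.55,-0.4,2.3],[0,0,0]],
    [[0.55,-0.4,2.3],[0,0,0]]
  ]
}}

```text
t: 5.3
eef_pos: [0.4085, 0.3448, 0.1554]
tcp_rot: [-2.221, -2.221, 0.001]
contact_force: [-1.2, -0.0, -5.2]
finger_gap: 0.0262
grip_force: 35.1
```

Emit:
{"api": "move_arm", "payload": {
  "plan": [
    [[0,0,0.04],[0,0,0]],
    [[0,0,0.08],[0,0,0]],
    [[0,0,0.12],[0,0,0]],
    [[0,0,0.12],[0,0,0]]
  ]
}}

```text
t: 5.7
eef_pos: [0.4086, 0.3451, 0.153]
tcp_rot: [2.221, 2.222, 0.0]
contact_force: [0.5, 0.3, -5.3]
finger_gap: 0.0268
grip_force: 35.1
```

Emit:
{"api": "move_arm", "payload": {
  "plan": [
    [[0,0,0.04],[0,0,0]],
    [[0,0,0.06],[0,0,0]],
    [[0,0,0.06],[0,0,0]]
  ]
}}

```text
t: 6.0
eef_pos: [0.4091, 0.3455, 0.1525]
tcp_rot: [2.221, 2.222, 0.003]
contact_force: [-1.3, -0.1, 6.3]
finger_gap: 0.0263
grip_force: 36.2
```

Emit:
{"api": "move_arm", "payload": {
  "plan": [
    [[0,0,0],[0,0,0]],
    [[0,0,0],[0,0,0]],
    [[0,0,0],[0,0,0]],
    [[0,0,-1],[0,0,0]],
    [[0,0,-2.2],[0,0,0]],
    [[0,0,-3.2],[0,0,0]],
    [[-1.5,0.6,-3.2],[0,0,0]],
    [[-3.2,1.3,-3.2],[0,0,0]],
    [[-5,2,-3.2],[0,0,0]],
    [[-6.8,2.7,-3.2],[0,0,0]],
    [[-8.5,3.4,-3.2],[0,0,0]],
    [[-10,4,-3.2],[0,0,0]]
  ],
  "gripper": 70
}}

```text
t: 7.2
eef_pos: [0.5094, 0.0928, 0.2315]
tcp_rot: [2.222, 2.22, 0.001]
contact_force: [0.3, 0.7, 0.2]
finger_gap: 0.0703
grip_force: 0.0
```

Emit:
{"api": "move_arm", "payload": {
  "plan": [
    [[-1.7,0.7,0],[0,0,0]],
    [[-3.1,1.2,0],[0,0,0]],
    [[-3.5,1.4,0],[0,0,0]],
    [[-3.5,1.4,0],[0,0,0]]
  ]
}}

```text
t: 7.6
eef_pos: [0.5441, 0.0061, 0.2311]
tcp_rot: [-2.224, -2.218, -0.0]
contact_force: [-0.6, 0.5, 0.5]
finger_gap: 0.0697
grip_force: 0.0
```

Run:
```python
from h import *
print(need([.5445,.008,.107]),env.get_state()['eef_pos'])
t=snap('top','t2.png');s=snap('side','s2.png')
a=t[120:320,110:390];b=s[150:350,110:390]
cv2.imwrite('pics/m2.png',np.hstack([cv2.resize(a,(400,286)),cv2.resize(b,(400,286))]))
```

```text
[0.0742342  0.01462023 4.96456737] [0.54414714 0.00612701 0.23111396]
```

View pics/m2.png

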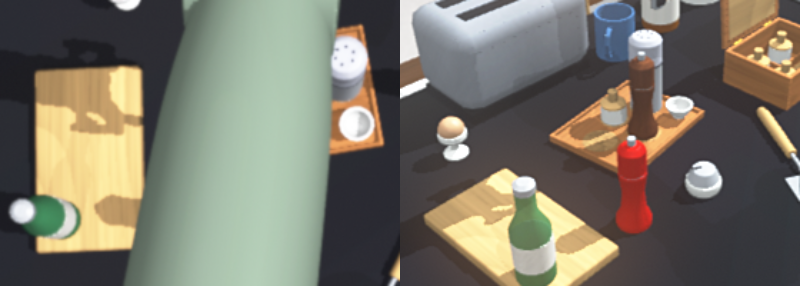

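The oil stands on the board at (45,215), front left. The mill is still on the tray. Next I grip the mill.

Emit:
{"api": "move_arm", "payload": {
  "plan": [
    [[0.07,0,1.2],[0,0,0]],
    [[0.07,0,2.5],[0,0,0]],
    [[0.07,0,3.7],[0,0,0]],
    [[0.07,0,4.6],[0,0,0]],
    [[0.07,0,4.96],[0,0,0]],
    [[0.07,0,4.96],[0,0,0]]
  ]
}}

```text
t: 8.3
eef_pos: [0.5423, 0.0107, 0.1066]
tcp_rot: [-2.217, -2.222, 0.002]
contact_force: [0.3, -0.8, 0.7]
finger_gap: 0.0696
grip_force: 0.0
```

Emit:
{"api": "move_arm", "payload": {
  "plan": [
    [[0,0,0],[0,0,0]],
    [[0,0,0],[0,0,0]],
    [[0,0,0],[0,0,0]],
    [[0,0,0],[0,0,0]],
    [[0,0,0],[0,0,0]],
    [[0,0,0],[0,0,0]],
    [[0,0,0],[0,0,0]]
  ],
  "gripper": 20,
  "grip_force": 35
}}

```text
t: 9.0
eef_pos: [0.5446, 0.0092, 0.1092]
tcp_rot: [2.22, 2.22, 0.003]
contact_force: [-1.0, 0.4, 5.5]
finger_gap: 0.0402
grip_force: 35.3
```

Emit:
{"api": "move_arm", "payload": {
  "plan": [
    [[0,0,-0.3],[0,0,0]],
    [[0,0,-1.2],[0,0,0]],
    [[0,0,-2.2],[0,0,0]],
    [[0,0,-3],[0,0,0]],
    [[0.8,0.1,-3.2],[0,0,0]],
    [[2.2,0.2,-3.2],[0,0,0]],
    [[3.8,0.4,-3.2],[0,0,0]],
    [[5.4,0.6,-3.2],[0,0,0]],
    [[7,0.8,-3.2],[0,0,0]],
    [[8.6,1,-3.2],[0,0,0]],
    [[10.2,1.1,-3.2],[0,0,0]],
    [[11.6,1.3,-3.2],[0,0,0]]
  ]
}}

```text
t: 10.2
eef_pos: [0.5756, 0.3013, 0.1877]
tcp_rot: [-2.22, -2.222, 0.0]
contact_force: [1.6, -0.8, -2.8]
finger_gap: 0.0403
grip_force: 36.1
```

Emit:
{"api": "move_arm", "payload": {
  "plan": [
    [[1.2,0.1,0],[0,0,0]],
    [[1.8,0.12,0],[0,0,0]],
    [[1.86,0.12,0.5],[0,0,0]],
    [[1.86,0.12,1],[0,0,0]],
    [[1.86,0.12,1.5],[0,0,0]],
    [[1.86,0.12,2],[0,0,0]],
    [[1.86,0.12,2.3],[0,0,0]],
    [[1.86,0.12,2.5],[0,0,0]],
    [[1.86,0.12,2.58],[0,0,0]],
    [[1.86,0.12,2.58],[0,0,0]]
  ]
}}

```text
t: 11.2
eef_pos: [0.5792, 0.3457, 0.1229]
tcp_rot: [2.221, 2.222, 0.0]
contact_force: [-0.6, -0.2, -2.1]
finger_gap: 0.0403
grip_force: 36.1
```

Emit:
{"api": "move_arm", "payload": {
  "plan": [
    [[0,0,0.04],[0,0,0]],
    [[0,0,0.08],[0,0,0]],
    [[0,0,0.1],[0,0,0]],
    [[0,0,0.1],[0,0,0]]
  ]
}}

```text
t: 11.6
eef_pos: [0.5795, 0.3461, 0.1214]
tcp_rot: [2.221, 2.222, 0.002]
contact_force: [-0.4, 0.2, 2.2]
finger_gap: 0.0406
grip_force: 36.5
```

Emit:
{"api": "move_arm", "payload": {
  "plan": [
    [[0,0,0.02],[0,0,0]],
    [[0,0,0.02],[0,0,0]],
    [[0,0,0.02],[0,0,0]],
    [[0,0,0.02],[0,0,0]],
    [[0,0,-1],[0,0,0]],
    [[0,0,-2.5],[0,0,0]],
    [[0,0,-4],[0,0,0]],
    [[-1.5,0.1,-4],[0,0,0]],
    [[-3.4,0.2,-4],[0,0,0]],
    [[-5.3,0.3,-4],[0,0,0]],
    [[-7.2,0.4,-4],[0,0,0]],
    [[-9.1,0.5,-4],[0,0,0]]
  ],
  "gripper": 80
}}

```text
t: 12.8
eef_pos: [0.5915, 0.1166, 0.2207]
tcp_rot: [2.22, 2.222, 0.001]
contact_force: [0.5, -0.8, 0.3]
finger_gap: 0.08
grip_force: 0.0
```

Emit:
{"api": "move_arm", "payload": {
  "plan": [
    [[-1.9,0.05,0],[0,0,0]],
    [[-3.8,0.1,0],[0,0,0]],
    [[-5.5,0.15,0],[0,0,0]],
    [[-6.6,0.16,0],[0,0,0]],
    [[-6.8,0.16,0],[0,0,0]],
    [[-6.8,0.16,0],[0,0,0]]
  ]
}}

```text
t: 13.4
eef_pos: [0.5956, -0.0525, 0.2204]
tcp_rot: [-2.223, -2.219, -0.0]
contact_force: [0.1, 0.5, 0.2]
finger_gap: 0.0799
grip_force: 0.0
```

Run:
```python
from h import *
print(need([.5955,-.051,.107]),env.get_state()['eef_pos'])
s=snap('side','s3.png');t=snap('top','t3.png')
cv2.imwrite('pics/m3.png',np.hstack([s[100:380,110:420],t[120:400,110:420]]))
```

```text
[ 0.05850667 -0.00472961  4.53625933] [ 0.5956158  -0.05250617  0.22040592]
```

View pics/m3.png

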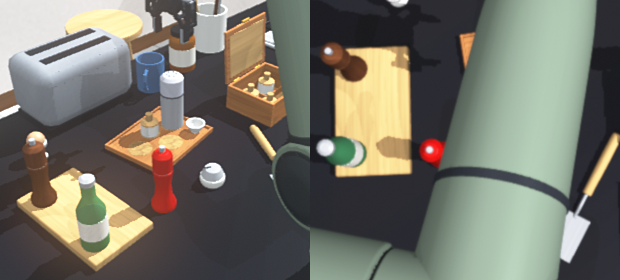

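Oil at (93,215) and mill at (40,175) stand on the board, and the gripper is over the caster. Next I grip the caster.

Emit:
{"api": "move_arm", "payload": {
  "plan": [
    [[0.06,0,1.1],[0,0,0]],
    [[0.06,0,2.3],[0,0,0]],
    [[0.06,0,3.4],[0,0,0]],
    [[0.06,0,4.2],[0,0,0]],
    [[0.06,0,4.5],[0,0,0]],
    [[0.06,0,4.5],[0,0,0]]
  ]
}}

```text
t: 14.1
eef_pos: [0.5949, -0.0488, 0.1071]
tcp_rot: [-2.218, -2.222, 0.002]
contact_force: [1.3, 0.5, 1.2]
finger_gap: 0.08
grip_force: 0.0
```

Emit:
{"api": "move_arm", "payload": {
  "plan": [
    [[0,0,0],[0,0,0]],
    [[0,0,0],[0,0,0]],
    [[0,0,0],[0,0,0]],
    [[0,0,0],[0,0,0]],
    [[0,0,0],[0,0,0]],
    [[0,0,0],[0,0,0]],
    [[0,0,0],[0,0,0]]
  ],
  "gripper": 35,
  "grip_force": 40
}}

```text
t: 14.8
eef_pos: [0.5965, -0.0504, 0.1097]
tcp_rot: [2.22, 2.22, 0.002]
contact_force: [-2.2, 0.3, 6.1]
finger_gap: 0.0552
grip_force: 42.9
```

Emit:
{"api": "move_arm", "payload": {
  "plan": [
    [[0,0,-0.3],[0,0,0]],
    [[0,0,-1.2],[0,0,0]],
    [[0,0,-2.2],[0,0,0]],
    [[0,0,-3],[0,0,0]],
    [[0.8,-0.3,-3.2],[0,0,0]],
    [[2.1,-0.7,-3.2],[0,0,0]],
    [[3.5,-1.2,-3.2],[0,0,0]],
    [[5,-1.7,-3.2],[0,0,0]],
    [[6.5,-2.2,-3.2],[0,0,0]],
    [[8,-2.7,-3.2],[0,0,0]],
    [[9.5,-3.2,-3.2],[0,0,0]],
    [[11,-3.7,-3.2],[0,0,0]]
  ]
}}

```text
t: 16.0
eef_pos: [0.5022, 0.2261, 0.1881]
tcp_rot: [-2.221, -2.221, 0.0]
contact_force: [0.2, -0.2, -3.1]
finger_gap: 0.0556
grip_force: 43.9
```

Emit:
{"api": "move_arm", "payload": {
  "plan": [
    [[1.1,-0.3,0],[0,0,0]],
    [[1.5,-0.45,0],[0,0,0]],
    [[1.6,-0.48,0.5],[0,0,0]],
    [[1.6,-0.48,1],[0,0,0]],
    [[1.6,-0.48,1.5],[0,0,0]],
    [[1.6,-0.48,2],[0,0,0]],
    [[1.6,-0.48,2.3],[0,0,0]],
    [[1.6,-0.48,2.5],[0,0,0]],
    [[1.6,-0.48,2.58],[0,0,0]],
    [[1.6,-0.48,2.58],[0,0,0]]
  ]
}}

```text
t: 17.0
eef_pos: [0.4912, 0.2647, 0.1234]
tcp_rot: [-2.221, -2.222, -0.0]
contact_force: [1.1, 0.6, -3.6]
finger_gap: 0.0554
grip_force: 43.9
```

Emit:
{"api": "move_arm", "payload": {
  "plan": [
    [[0,0,0.04],[0,0,0]],
    [[0,0,0.08],[0,0,0]],
    [[0,0,0.1],[0,0,0]],
    [[0,0,0.1],[0,0,0]]
  ]
}}

```text
t: 17.4
eef_pos: [0.4915, 0.2651, 0.1218]
tcp_rot: [2.221, 2.222, 0.002]
contact_force: [-1.6, -0.2, 1.8]
finger_gap: 0.0553
grip_force: 44.6
```

Emit:
{"api": "move_arm", "payload": {
  "plan": [
    [[0,0,0.02],[0,0,0]],
    [[0,0,0.02],[0,0,0]],
    [[0,0,0.02],[0,0,0]],
    [[0,0,0.02],[0,0,0]],
    [[0,0,-1],[0,0,0]],
    [[0,0,-2.5],[0,0,0]],
    [[0,0,-4],[0,0,0]],
    [[-1.5,0.7,-4],[0,0,0]],
    [[-3.3,1.6,-4],[0,0,0]],
    [[-5.1,2.4,-4],[0,0,0]],
    [[-6.9,3.3,-4],[0,0,0]],
    [[-8.5,4,-4],[0,0,0]]
  ],
  "gripper": 78
}}

```text
t: 18.6
eef_pos: [0.5921, 0.0501, 0.2211]
tcp_rot: [2.221, 2.221, 0.001]
contact_force: [0.2, 0.1, -1.0]
finger_gap: 0.078
grip_force: 0.0
```

Emit:
{"api": "move_arm", "payload": {
  "plan": [
    [[-1,0.5,0],[0,0,0]],
    [[-1.46,0.7,0],[0,0,0]],
    [[-1.46,0.7,0],[0,0,0]],
    [[-1.46,0.7,0],[0,0,0]]
  ],
  "gripper": 44
}}

```text
t: 19.0
eef_pos: [0.6081, 0.0168, 0.2208]
tcp_rot: [-2.22, -2.222, 0.0]
contact_force: [-0.0, -0.3, 0.4]
finger_gap: 0.0439
grip_force: 0.0
```

Run:
```python
from h import *
print(need([.609,.016,.053]),env.get_state()['eef_pos'])
s=snap('side','s4.png')
print(proj('side',[.609,.016,.068]))
cv2.imwrite('pics/m4.png',np.hstack([cv2.resize(s[190:250,220:300],None,fx=5,fy=5),cv2.resize(s[90:390,90:490],None,fx=1,fy=1)]))
```

```text
[-0.03498713  0.04185531  6.71259999] [0.60807244 0.01675513 0.22081628]
[258.21298003 212.24525825]
```

View pics/m4.png

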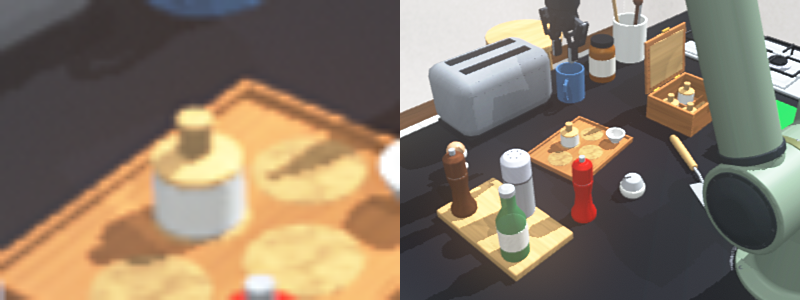

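All three stand on the board. The pot knob's top is at side px (258.6,213.4), and my estimate projects to (258.2,212.2), so they agree. I'm going down to the knob.

Emit:
{"api": "move_arm", "payload": {
  "plan": [
    [[0,0.04,1.3],[0,0,0]],
    [[0,0.04,2.7],[0,0,0]],
    [[0,0.04,4.1],[0,0,0]],
    [[0,0.04,5.4],[0,0,0]],
    [[0,0.04,6.3],[0,0,0]],
    [[0,0.04,6.7],[0,0,0]],
    [[0,0.04,6.7],[0,0,0]]
  ]
}}

```text
t: 19.75
eef_pos: [0.6082, 0.0172, 0.0524]
tcp_rot: [-2.218, -2.222, 0.003]
contact_force: [-0.3, -0.2, -0.3]
finger_gap: 0.0434
grip_force: 0.0
```

Emit:
{"api": "move_arm", "payload": {
  "plan": [
    [[0,0,0],[0,0,0]],
    [[0,0,0],[0,0,0]],
    [[0,0,0],[0,0,0]],
    [[0,0,0],[0,0,0]],
    [[0,0,0],[0,0,0]],
    [[0,0,0],[0,0,0]],
    [[0,0,0],[0,0,0]]
  ],
  "gripper": 4,
  "grip_force": 30
}}

```text
t: 20.45
eef_pos: [0.6096, 0.0157, 0.0535]
tcp_rot: [-2.221, -2.222, 0.0]
contact_force: [-0.2, 0.5, 0.1]
finger_gap: 0.0038
grip_force: 0.0
```

Run:
```python
from h import *
s=snap('side','s5.png')
print(proj('side',env.get_state()['eef_pos']))
cv2.imwrite('pics/m5.png',cv2.resize(s[140:260,200:340],None,fx=5,fy=5))
```

```text
[258.37418535 216.97603384]
```

View pics/m5.png

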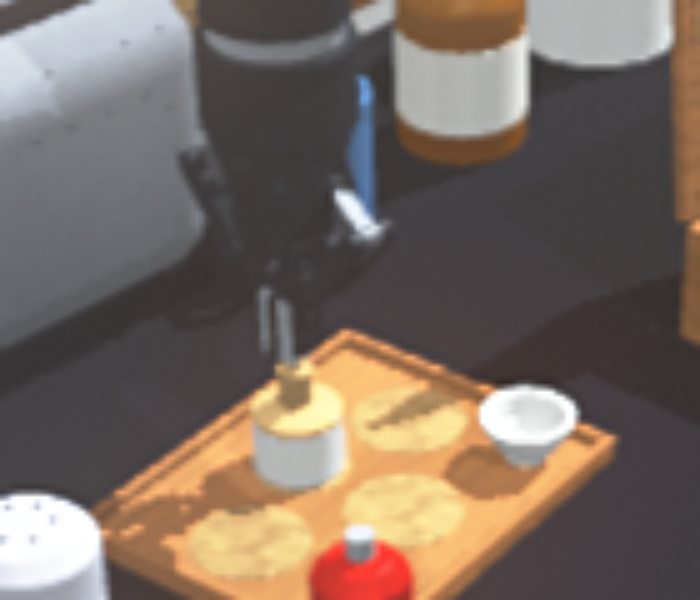

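Run:
```python
from h import *
a=cv2.imread('pics/s4.png').astype(int);b=cv2.imread('pics/s5.png').astype(int)
d=np.abs(a-b).max(2)
print('cols 245-275')
for r in range(196,226): print(r,''.join('#' if v>25 else '+' if v>10 else '.' for v in d[r,245:276]))
for p in((.609,.016,.068),(.6096,.0157,.0535)):print(proj('side',p))
print('lid side',onz('side',259.6,221.6,.048),'knob side',onz('side',258.6,213.4,.068),'lid top',onz('top',315,169.2,.048))
t=cv2.imread('pics/top0.png')
for r in range(154,184,2): print(r,[tuple(t[r,c].tolist()) for c in (309,315,321)])
```

```text
cols 245-275
196 ......................++++.....
197 .......##.....+.......+++......
198 ......###+..........+..........
199 ......###......................
200 ......+##.##+..+...............
201 .......##.###+.+...............
202 .......##.###+.+...............
203 .......##.###+.+...............
204 .......##.###+++..+............
205 .......##.###+++...............
206 .......##.###+.................
207 .......##.+###.................
208 .......##.+###.................
209 .......##.+###..+.+............
210 .......++.+###...+.............
211 ..........+####+#+.............
212 ..........######...............
213 ..........+#####...............
214 ..........#####................
215 ...........####................
216 ...............................
217 ...............................
218 ......+........................
219 .....+.........................
220 ...++..........................
221 ..+++..........................
222 .++++..........................
223 ..+++..........................
224 ..+............................
225 ...............................
[258.21
[... 277 characters left out ...]
67, 240)]
158 [(83, 132, 187), (88, 133, 171), (90, 148, 219)]
160 [(99, 148, 184), (89, 132, 165), (85, 128, 163)]
162 [(104, 156, 195), (97, 145, 181), (86, 128, 159)]
164 [(101, 152, 190), (91, 137, 170), (87, 129, 161)]
166 [(100, 150, 187), (88, 131, 164), (86, 128, 159)]
168 [(104, 156, 194), (84, 125, 156), (85, 126, 156)]
170 [(107, 160, 200), (59, 87, 108), (85, 126, 157)]
172 [(108, 161, 201), (86, 128, 159), (84, 126, 156)]
174 [(106, 159, 197), (92, 137, 170), (81, 121, 150)]
176 [(106, 154, 192), (87, 130, 161), (79, 114, 141)]
178 [(114, 136, 154), (60, 90, 119), (64, 84, 112)]
180 [(122, 131, 140), (39, 59, 98), (46, 69, 114)]
182 [(70, 100, 132), (51, 77, 127), (55, 80, 131)]
```

Emit:
{"api": "move_arm", "payload": {
  "plan": [
    [[0,0,0.04],[0,0,0]],
    [[0,0,0.08],[0,0,0]],
    [[0,0,0.08],[0,0,0]]
  ]
}}

```text
t: 20.8
eef_pos: [0.6094, 0.0158, 0.0512]
tcp_rot: [-2.221, -2.221, 0.0]
contact_force: [-0.3, 0.4, -0.0]
finger_gap: 0.004
grip_force: 0.0
```

Emit:
{"api": "move_arm", "payload": {
  "plan": [
    [[0,0,0.04],[0,0,0]],
    [[0,0,0.08],[0,0,0]],
    [[0,0,0.08],[0,0,0]]
  ]
}}

```text
t: 21.1
eef_pos: [0.6095, 0.0158, 0.0493]
tcp_rot: [-2.221, -2.222, 0.0]
contact_force: [-0.2, -0.7, -0.1]
finger_gap: 0.0042
grip_force: 0.0
```

Run:
```python
from h import *
s=snap('side','s6.png');e=env.get_state();print(e['eef_pos'],e['contact_force'],proj('side',e['eef_pos']))
c=cv2.resize(s[185:245,230:300],None,fx=10,fy=10,interpolation=cv2.INTER_CUBIC)
cv2.imwrite('pics/m6.png',(255*(c/255.)**.5).astype('uint8'))
```

```text
[0.60953307 0.01579873 0.04933815] [-0.06159911  0.37986256  0.5455561 ] [258.43854579 218.36127669]
```

View pics/m6.png

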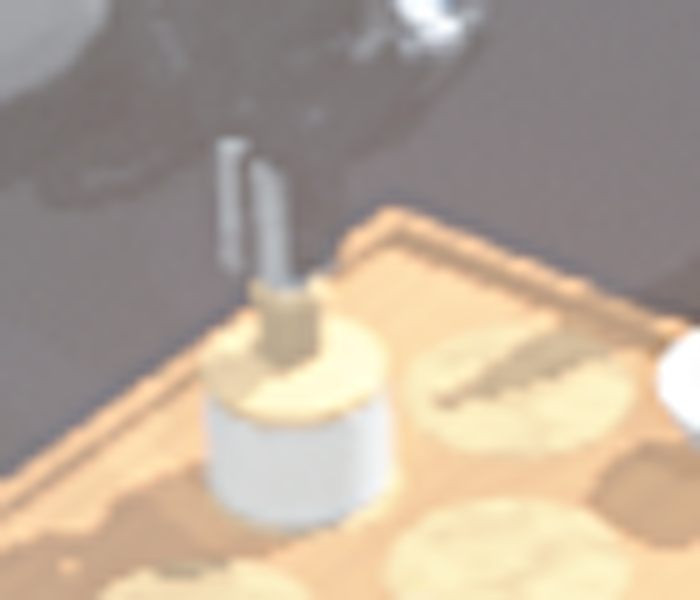

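Emit:
{"api": "move_arm", "payload": {
  "plan": [
    [[0,0,0.04],[0,0,0]],
    [[0,0,0.08],[0,0,0]],
    [[0,0,0.12],[0,0,0]],
    [[0,0,0.12],[0,0,0]]
  ]
}}

```text
t: 21.55
eef_pos: [0.6099, 0.0158, 0.0474]
tcp_rot: [2.221, 2.221, 0.001]
contact_force: [-1.6, 0.1, 6.0]
finger_gap: 0.0045
grip_force: 3.2
```

Emit:
{"api": "move_arm", "payload": {
  "plan": [
    [[0,0,-0.3],[0,0,0]],
    [[0,-0.22,-0.8],[0,0,0]],
    [[0,-0.22,-0.8],[0,0,0]],
    [[0.05,-0.22,-0.8],[0,0,0]],
    [[0.05,-0.22,-0.4],[0,0,0]],
    [[0.05,-0.22,0],[0,0,0]],
    [[0.05,-0.22,0.3],[0,0,0]],
    [[0.05,-0.22,0.3],[0,0,0]]
  ],
  "gripper": 64
}}

```text
t: 22.35
eef_pos: [0.6024, 0.0172, 0.0367]
tcp_rot: [-2.219, -2.22, 0.004]
contact_force: [0.1, 0.1, 1.3]
finger_gap: 0.0639
grip_force: 0.0
```

Emit:
{"api": "move_arm", "payload": {
  "plan": [
    [[0,0,0],[0,0,0]],
    [[0,0,0],[0,0,0]],
    [[0,0,0],[0,0,0]],
    [[0,0,0],[0,0,0]],
    [[0,0,0],[0,0,0]],
    [[0,0,0],[0,0,0]],
    [[0,0,0],[0,0,0]]
  ],
  "gripper": 10,
  "grip_force": 20
}}

```text
t: 23.05
eef_pos: [0.6047, 0.017, 0.0393]
tcp_rot: [2.221, 2.221, 0.001]
contact_force: [1.2, -0.6, 2.4]
finger_gap: 0.0168
grip_force: 19.6
```

The fingers reach about 20 mm less deep than the TCP suggests. The knob is gripped at its upper end with a gap of 16.8 mm, so I'll take a deeper hold.

Emit:
{"api": "move_arm", "payload": {
  "plan": [
    [[0,0,0],[0,0,0]],
    [[0,0,0],[0,0,0]],
    [[0,0,0.15],[0,0,0]],
    [[0,0,0.25],[0,0,0]],
    [[0,0,0.25],[0,0,0]]
  ],
  "gripper": 34
}}

```text
t: 23.55
eef_pos: [0.6035, 0.0171, 0.032]
tcp_rot: [-2.22, -2.221, 0.001]
contact_force: [0.5, -0.3, 0.2]
finger_gap: 0.034
grip_force: 0.0
```

Emit:
{"api": "move_arm", "payload": {
  "plan": [
    [[0,0,0],[0,0,0]],
    [[0,0,0],[0,0,0]],
    [[0,0,0],[0,0,0]],
    [[0,0,0],[0,0,0]],
    [[0,0,0],[0,0,0]],
    [[0,0,0],[0,0,0]]
  ],
  "gripper": 8,
  "grip_force": 30
}}

```text
t: 24.15
eef_pos: [0.6041, 0.017, 0.0327]
tcp_rot: [-2.221, -2.222, 0.0]
contact_force: [0.5, -0.5, -0.7]
finger_gap: 0.0171
grip_force: 29.9
```

Run:
```python
from h import *
# box: rim outer corners from top0, and all wall corners; fit rectangle
c=np.array([onz('top',*p,.07)[:2] for p in ((434,192),(533,183),(540,258),(438,267))])
print(c.mean(0),c[1]-c[0],c[3]-c[0])
# pots' knob tops in box (z=.006+.060), bay spacing 72 x 88
t=cv2.imread('pics/top0.png')
cv2.imwrite('pics/bx.png',cv2.resize(t[145:275,425:565],None,fx=5,fy=4.6,interpolation=cv2.INTER_CUBIC))
```

```text
[ 0.48162853 -0.30847046] [ 0.01270526 -0.19020296] [-0.14472085 -0.00141769]
```

View pics/bx.png

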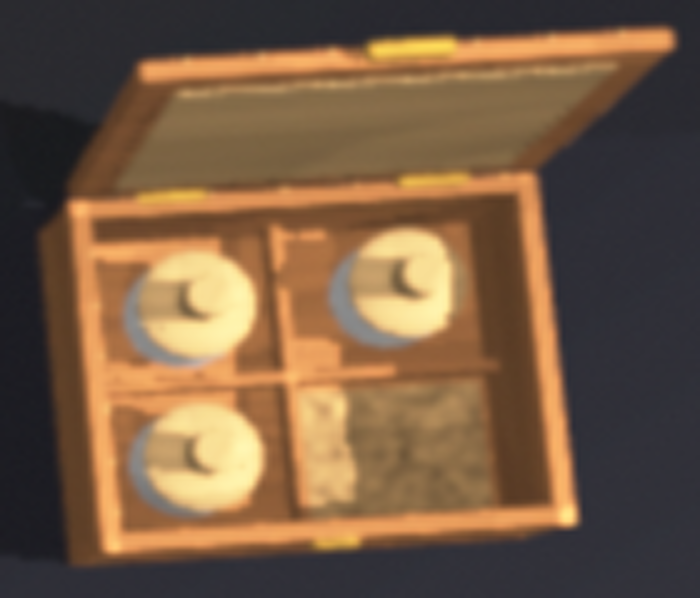

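Run:
```python
from h import *
f=lambda x,y,z:onz('top',x/5+425-.4,y/4.6+145-.39,z)
c=np.array([f(*p,.07)[:2] for p in ((68,205),(540,178),(578,520),(105,550))])
m=c.mean(0);y=(c[0]-c[1]+c[3]-c[2])/2;x=(c[0]-c[3]+c[1]-c[2])/2
yaw=(np.arctan2(x[1],x[0])+np.arctan2(-y[0],y[1]))/2
print(m,np.linalg.norm(x),np.linalg.norm(y),np.arctan2(x[1],x[0]),np.arctan2(-y[0],y[1]))
ex=np.array([np.cos(yaw),np.sin(yaw)]);ey=np.array([-ex[1],ex[0]])
b=m-.034*ex-.042*ey;print('yaw',yaw,'bay',b,'hinge',m+.074*ex)
for p in((207,297),(413,278),(210,453)):
    k=f(*p,.066)[:2]-m;print('knob box frame',k@ex,k@ey)
for p in((298,388),(488,375),(298,508)):
    k=f(*p,.006)[:2]-b;print('cork',k@ex,k@ey)
print(env.get_state()['eef_pos'], need([*b,.1]))
```

```text
[ 0.48423454 -0.31409448] 0.14445179039476477 0.18016947102758255 0.045828705774882184 0.04172132604055046
yaw 0.04377501590771632 bay [ 0.45210508 -0.35754212] hinge [ 0.55816365 -0.31085616]
knob box frame 0.03090562723995152 0.04030193443862351
knob box frame 0.03349488447953409 -0.039050932907806264
knob box frame -0.03456536712308505 0.04521743117720085
cork 0.03190849120889758 0.03572357205975969
cork 0.03244183599639066 -0.040795474884276234
cork -0.020699942990403987 0.040777160774244134
[0.60408121 0.01704998 0.03267131] [-14.98171887  -6.08403261  -2.69281603]
```

Emit:
{"api": "move_arm", "payload": {
  "plan": [
    [[0,0,-0.3],[0,0,0]],
    [[0,0,-1.2],[0,0,0]],
    [[0,0,-2.4],[0,0,0]],
    [[0,-0.5,-3.6],[0,0,0]],
    [[-0.5,-1.5,-4.2],[0,0,0]],
    [[-1.3,-2.7,-4.2],[0,0,0]],
    [[-2.4,-3.9,-4.2],[0,0,0]],
    [[-3.6,-4.9,-4.2],[0,0,0]],
    [[-5,-5.7,-4.2],[0,0,0]],
    [[-6.6,-6.1,-4.2],[0,0,0]],
    [[-8.2,-6.1,-4.2],[0,0,0]],
    [[-9.8,-6.1,-4.2],[0,0,0]]
  ]
}}

```text
t: 25.35
eef_pos: [0.4514, -0.2296, 0.1387]
tcp_rot: [2.22, 2.221, 0.001]
contact_force: [-0.2, -0.0, -1.0]
finger_gap: 0.0166
grip_force: 30.0
```

Emit:
{"api": "move_arm", "payload": {
  "plan": [
    [[-1.5,0,0],[0,0,0]],
    [[-2.9,0,0],[0,0,0]],
    [[-4.1,0,0],[0,0,0]],
    [[-4.9,0,0],[0,0,0]],
    [[-5.2,0,0],[0,0,0]],
    [[-5.2,0,0],[0,0,0]],
    [[-5.2,0,0],[0,0,0]]
  ]
}}

```text
t: 26.05
eef_pos: [0.4516, -0.3569, 0.1377]
tcp_rot: [-2.22, -2.222, -0.001]
contact_force: [0.1, 0.3, -1.5]
finger_gap: 0.0169
grip_force: 30.0
```

Run:
```python
from h import *
print(need([.452,-.358,.036]),env.get_state())
t=snap('top','t7.png');s=snap('side','s7.png')
cv2.imwrite('pics/m7.png',np.hstack([cv2.resize(t[130:290,400:580],None,fx=2.2,fy=2.2),cv2.resize(s[80:240,310:490],None,fx=2.2,fy=2.2)]))
```

```text
[-0.04869689  0.01753596  4.06990056] {'t': 26.05, 'joint_positions': array([-7.97254757e-01,  4.30108540e-01, -2.32008257e-01,  9.09560969e-01,
        4.45938978e-04,  7.72693158e-01]), 'joint_velocities': array([ 0.01205702, -0.00492694, -0.00902404, -0.00244163, -0.00130005,
       -0.00105851]), 'joint_efforts': array([-6.68560378e-01, -4.86027861e+01,  2.54908723e+01, -9.38557810e-02,
       -3.16909631e-02, -9.59665049e-04]), 'eef_pos': array([ 0.45159077, -0.35687882,  0.13774874]), 'tcp_rot': array([-2.21987999e+00, -2.22176373e+00, -7.17229531e-04]), 'contact_force': array([ 0.12069059,  0.32669264, -1.54035058]), 'ft_torque': array([ 0.03744734, -0.0299731 , -0.07324152]), 'grip_force': 29.989231824874878, 'finger_gap': 0.016908826568672264}
```

View pics/m7.png

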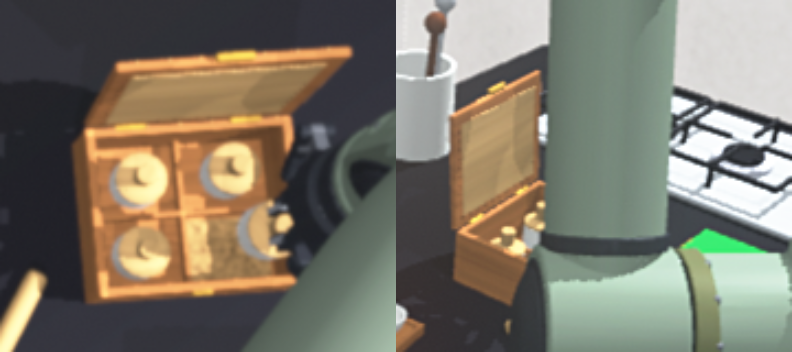

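The pot hangs in the gripper over the front right bay, at (265,230) and raised. I'm lowering it.

Emit:
{"api": "move_arm", "payload": {
  "plan": [
    [[-0.04,0,0.8],[0,0,0]],
    [[-0.04,0,1.7],[0,0,0]],
    [[-0.04,0,2.6],[0,0,0]],
    [[-0.04,0,3.3],[0,0,0]],
    [[-0.04,0,3.8],[0,0,0]],
    [[-0.04,0,4.0],[0,0,0]],
    [[-0.04,0,4.1],[0,0,0]],
    [[-0.04,0,4.1],[0,0,0]]
  ]
}}

```text
t: 26.95
eef_pos: [0.4521, -0.3591, 0.0356]
tcp_rot: [2.22, 2.222, 0.0]
contact_force: [0.7, 0.2, -0.5]
finger_gap: 0.0167
grip_force: 30.0
```

Emit:
{"api": "move_arm", "payload": {
  "plan": [
    [[0,0,0.04],[0,0,0]],
    [[0,0,0.08],[0,0,0]],
    [[0,0,0.12],[0,0,0]],
    [[0,0,0.12],[0,0,0]]
  ]
}}

```text
t: 27.35
eef_pos: [0.4517, -0.3591, 0.0323]
tcp_rot: [2.221, 2.222, -0.0]
contact_force: [0.4, -0.4, -0.4]
finger_gap: 0.0168
grip_force: 30.0
```

Emit:
{"api": "move_arm", "payload": {
  "plan": [
    [[0,0,0.04],[0,0,0]],
    [[0,0,0.08],[0,0,0]],
    [[0,0,0.08],[0,0,0]]
  ]
}}

```text
t: 27.65
eef_pos: [0.4519, -0.3592, 0.0304]
tcp_rot: [2.221, 2.221, 0.0]
contact_force: [-0.7, 0.6, 1.0]
finger_gap: 0.0166
grip_force: 30.0
```

Emit:
{"api": "move_arm", "payload": {
  "plan": [
    [[0,0,0.02],[0,0,0]],
    [[0,0,0.02],[0,0,0]],
    [[0,0,0.02],[0,0,0]],
    [[0,0,0.02],[0,0,0]],
    [[0,0,-0.8],[0,0,0]],
    [[0,0,-2],[0,0,0]],
    [[0,0,-3.5],[0,0,0]],
    [[0,0,-5.2],[0,0,0]],
    [[0,0,-7],[0,0,0]],
    [[0,0,-8.8],[0,0,0]],
    [[0,0,-9.2],[0,0,0]],
    [[0,0,-9.2],[0,0,0]]
  ],
  "gripper": 28
}}

```text
t: 28.85
eef_pos: [0.4527, -0.36, 0.2624]
tcp_rot: [2.218, 2.218, -0.0]
contact_force: [-0.5, -0.3, -1.1]
finger_gap: 0.0281
grip_force: 0.0
```

Run:
```python
from h import *
print(need([.625,-.312,.265]))
print('jar lid centre',tri((481,52),(292,132)),'front edge z.1',onz('top',470,92,.05),onz('top',478,68,.11))
t=snap('top','t8.png')
cv2.imwrite('pics/m8.png',np.hstack([cv2.resize(t[30:290,380:600],None,fx=2,fy=2)]))
```

```text
[ 1.91713222  6.89366108 -0.08833373]
jar lid centre (array([ 0.80590047, -0.30548202,  0.11327365]), np.float64(0.0019502584006149486)) front edge z.1 [ 0.75262321 -0.29549808  0.05      ] [ 0.77664104 -0.29848594  0.11      ]
```

View pics/m8.png

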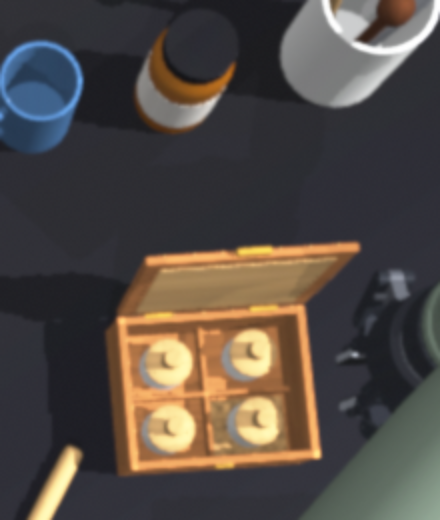

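The pot stands upright in the front right bay at (255,422). The jar is well behind the lid. Next I go over and behind the lid.

Emit:
{"api": "move_arm", "payload": {
  "plan": [
    [[0.4,1.2,0],[0,0,0]],
    [[0.9,2.8,0],[0,0,0]],
    [[1.3,4.4,0],[0,0,0]],
    [[1.7,6,0],[0,0,0]],
    [[1.9,7,0],[0,0,0]],
    [[1.9,7,0],[0,0,0]],
    [[1.9,7,1],[0,0,0]],
    [[1.9,7,2.2],[0,0,0]],
    [[1.9,7,3.4],[0,0,0]],
    [[1.9,7,3.8],[0,0,0]],
    [[1.9,7,3.8],[0,0,0]]
  ],
  "gripper": 0
}}

```text
t: 30.0
eef_pos: [0.6243, -0.3107, 0.1621]
tcp_rot: [-2.218, -2.217, 0.002]
contact_force: [-0.2, -0.5, -0.3]
finger_gap: -0.0002
grip_force: 0.0
```

Run:
```python
from h import *
e=env.get_state();print(e['eef_pos'],e['contact_force'])
for ph in np.arange(1.75,-.06,-.1):
    c=np.array([.558,.07])+.12*np.array([-np.cos(ph),np.sin(ph)])+.008*np.array([np.sin(ph),np.cos(ph)])
    tcp=c+[.016,-.02];print(round(ph,2),((tcp-np.array(e['eef_pos'])[[0,2]])/.025*[1,-1]).round(2))
```

```text
[ 0.62428189 -0.31068893  0.16214226] [-0.22731067 -0.4608805  -0.30902787]
1.75 [-0.84 -0.18]
1.65 [-1.31 -0.27]
1.55 [-1.79 -0.32]
1.45 [-2.27 -0.32]
1.35 [-2.75 -0.27]
1.25 [-3.22 -0.17]
1.15 [-3.68 -0.03]
1.05 [-4.12  0.16]
0.95 [-4.54  0.4 ]
0.85 [-4.94  0.67]
0.75 [-5.31  0.98]
0.65 [-5.64  1.33]
0.55 [-5.94  1.7 ]
0.45 [-6.19  2.11]
0.35 [-6.41  2.54]
0.25 [-6.58  2.99]
0.15 [-6.71  3.45]
0.05 [-6.79  3.93]
-0.05 [-6.82  4.41]
```

Emit:
{"api": "move_arm", "payload": {
  "plan": [
    [[0,-0.8,-0.2],[0,0,0]],
    [[0,-1.3,-0.3],[0,0,0]],
    [[0,-1.8,-0.3],[0,0,0]],
    [[0,-2.3,-0.3],[0,0,0]],
    [[0,-2.75,-0.27],[0,0,0]],
    [[0,-3.2,-0.17],[0,0,0]],
    [[-0.05,-3.7,0],[0,0,0]],
    [[-0.1,-4.1,0.16],[0,0,0]],
    [[-0.1,-4.5,0.4],[0,0,0]]
  ]
}}

```text
t: 30.9
eef_pos: [0.5147, -0.3151, 0.157]
tcp_rot: [2.219, 2.219, 0.001]
contact_force: [1.8, -0.7, 2.0]
finger_gap: -0.0003
grip_force: 0.8
```

Emit:
{"api": "move_arm", "payload": {
  "plan": [
    [[0,-0.4,0.27],[0,0,0]],
    [[0,-0.8,0.58],[0,0,0]],
    [[0,-1.1,0.93],[0,0,0]],
    [[0,-1.4,1.3],[0,0,0]],
    [[0,-1.65,1.7],[0,0,0]],
    [[0,-1.87,2.14],[0,0,0]],
    [[0,-2.04,2.6],[0,0,0]],
    [[0,-2.15,3.05],[0,0,0]],
    [[0,-2.25,3.5],[0,0,0]],
    [[0,-2.25,3.5],[0,0,0]]
  ]
}}

```text
t: 31.9
eef_pos: [0.4567, -0.3128, 0.0655]
tcp_rot: [-2.219, -2.219, -0.0]
contact_force: [-0.5, 0.6, -0.4]
finger_gap: 0.0001
grip_force: 0.0
```

Emit:
{"api": "move_arm", "payload": {
  "plan": [
    [[0,0,0.1],[0,0,0]],
    [[0,0,0.2],[0,0,0]],
    [[0,0,0.3],[0,0,0]],
    [[0,0,0.3],[0,0,0]]
  ]
}}

```text
t: 32.3
eef_pos: [0.4582, -0.314, 0.0602]
tcp_rot: [2.221, 2.222, 0.0]
contact_force: [0.5, 0.4, 0.3]
finger_gap: 0.0001
grip_force: 0.0
```

Emit:
{"api": "move_arm", "payload": {
  "plan": [
    [[0,0,0.08],[0,0,0]],
    [[0,0,0.16],[0,0,0]],
    [[0,0,0.22],[0,0,0]],
    [[0,0,0.22],[0,0,0]]
  ]
}}

```text
t: 32.7
eef_pos: [0.4583, -0.3143, 0.0574]
tcp_rot: [2.22, 2.221, -0.0]
contact_force: [-6.5, 4.8, 22.9]
finger_gap: 0.0001
grip_force: 11.0
```

Emit:
{"api": "move_arm", "payload": {
  "plan": [
    [[0,0,-0.8],[0,0,0]],
    [[0,0,-2.2],[0,0,0]],
    [[0.3,0,-4],[0,0,0]],
    [[1.5,0.2,-5.6],[0,0,0]],
    [[3.2,0.4,-6.6],[0,0,0]],
    [[5.1,0.6,-6.8],[0,0,0]],
    [[7,0.8,-6.8],[0,0,0]],
    [[8.9,0.9,-6.8],[0,0,0]],
    [[10.8,1,-6.8],[0,0,0]],
    [[12.7,1.1,-6.8],[0,0,0]],
    [[14.6,1.2,-6.8],[0,0,0]],
    [[16.5,1.3,-6.8],[0,0,0]]
  ],
  "gripper": 80
}}

```text
t: 33.9
eef_pos: [0.4903, 0.1005, 0.2249]
tcp_rot: [2.221, 2.221, 0.001]
contact_force: [0.7, -0.2, 0.6]
finger_gap: 0.0803
grip_force: 0.0
```

Emit:
{"api": "move_arm", "payload": {
  "plan": [
    [[1.9,0,0],[0,0,0]],
    [[3.8,0,0],[0,0,0]],
    [[5.4,0,0],[0,0,0]],
    [[6.5,0,0],[0,0,0]],
    [[6.7,0,0],[0,0,0]],
    [[6.7,0,0],[0,0,0]],
    [[6.7,0,0],[0,0,0]]
  ]
}}

```text
t: 34.6
eef_pos: [0.4902, 0.265, 0.2246]
tcp_rot: [2.222, 2.221, -0.001]
contact_force: [-0.4, -0.6, 0.5]
finger_gap: 0.08
grip_force: 0.0
```

Run:
```python
from h import *
e=env.get_state();print(need([.4915,.265,.1215]),e['eef_pos'],e['tcp_rot'])
snap('top','t9.png');s=snap('side','s9.png')
# does side picture show lid top as shut? count of changed box area; caster top in side view
print(proj('side',[.4915,.265,.168]))
cv2.imwrite('pics/m9.png',np.hstack([s[60:460,80:480],cv2.imread('pics/t9.png')[60:460,240:640]]))
```

```text
[1.12820108e-03 5.17710144e-02 4.12225850e+00] [0.49024264 0.26503845 0.22455692] [ 2.22193843e+00  2.22066263e+00 -1.10825302e-03]
[202.86340285 243.61919233]
```

View pics/m9.png

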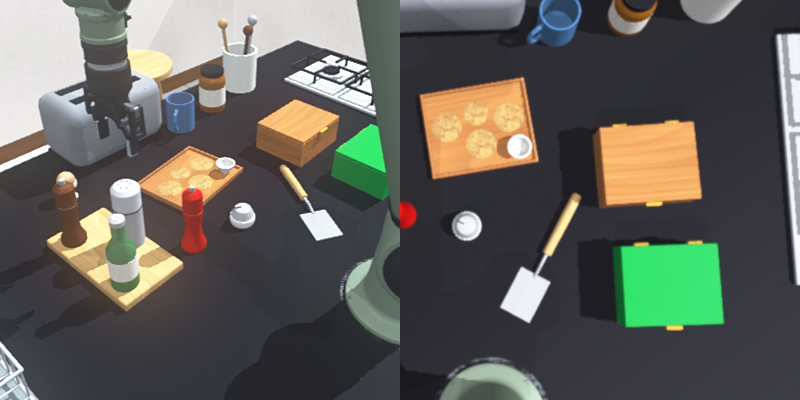

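The lid is shut, at (650,165). Oil, mill and caster stand on the board, and the bowl is unmoved. I'll measure the cork discs while going on to the caster.

Run:
```python
from h import *
t=cv2.imread('pics/t9.png')[135:245,255:385].astype(int)
m=((t[:,:,1]/np.maximum(t[:,:,2],1)>.75)&(t[:,:,2]>90)&(t[:,:,0]<170)).astype('uint8')
m=cv2.morphologyEx(cv2.morphologyEx(m,cv2.MORPH_CLOSE,np.ones((3,3))),cv2.MORPH_OPEN,np.ones((3,3)))
n,l,st,ct=cv2.connectedComponentsWithStats(m)
for s,c in zip(st[1:],ct[1:]):
    if s[4]>150: print(s,(c+[255,135]).round(1),onz('top',c[0]+255,c[1]+135,.008).round(4),onz('top',s[0]+s[2]/2-.5+255,s[1]+s[3]/2-.5+135,.008).round(4))
```

```text
[ 49  27  25  23 461] [315.7 172.9] [0.6062 0.0168 0.008 ] [0.606  0.0162 0.008 ]
[ 79  27  30  30 692] [348.2 176.6] [ 0.5968 -0.0493  0.008 ] [ 0.5969 -0.05    0.008 ]
[ 17  38  30  30 676] [286.6 187.4] [0.5776 0.0768 0.008 ] [0.5774 0.0771 0.008 ]
[ 51  54  30  30 691] [320.8 203.7] [0.5421 0.0077 0.008 ] [0.5425 0.0083 0.008 ]
```

Emit:
{"api": "move_arm", "payload": {
  "plan": [
    [[0,0.05,1],[0,0,0]],
    [[0,0.05,2.1],[0,0,0]],
    [[0,0.05,3.2],[0,0,0]],
    [[0,0.05,3.9],[0,0,0]],
    [[0,0.05,4.12],[0,0,0]],
    [[0,0.05,4.12],[0,0,0]]
  ]
}}

```text
t: 35.3
eef_pos: [0.4913, 0.265, 0.1213]
tcp_rot: [-2.222, -2.22, 0.002]
contact_force: [0.1, -0.6, 0.1]
finger_gap: 0.0801
grip_force: 0.0
```

Emit:
{"api": "move_arm", "payload": {
  "plan": [
    [[0,0,0],[0,0,0]],
    [[0,0,0],[0,0,0]],
    [[0,0,0],[0,0,0]],
    [[0,0,0],[0,0,0]],
    [[0,0,0],[0,0,0]],
    [[0,0,0],[0,0,0]],
    [[0,0,0],[0,0,0]]
  ],
  "gripper": 35,
  "grip_force": 40
}}

```text
t: 36.0
eef_pos: [0.4924, 0.2665, 0.1234]
tcp_rot: [2.22, 2.221, 0.004]
contact_force: [-0.8, -0.6, 6.5]
finger_gap: 0.0555
grip_force: 42.5
```

Emit:
{"api": "move_arm", "payload": {
  "plan": [
    [[0,0,-0.3],[0,0,0]],
    [[0,0,-1.2],[0,0,0]],
    [[0,0,-2.2],[0,0,0]],
    [[-0.8,0.3,-2.6],[0,0,0]],
    [[-2.1,0.7,-2.6],[0,0,0]],
    [[-3.5,1.2,-2.6],[0,0,0]],
    [[-5,1.7,-2.6],[0,0,0]],
    [[-6.5,2.2,-2.6],[0,0,0]],
    [[-8,2.7,-2.6],[0,0,0]],
    [[-9.5,3.2,-2.6],[0,0,0]],
    [[-11,3.7,-2.6],[0,0,0]],
    [[-12.1,4.05,-2.6],[0,0,0]]
  ]
}}

```text
t: 37.2
eef_pos: [0.5932, -0.0391, 0.1866]
tcp_rot: [2.223, 2.22, -0.001]
contact_force: [0.0, 0.9, -4.1]
finger_gap: 0.0555
grip_force: 43.9
```

Emit:
{"api": "move_arm", "payload": {
  "plan": [
    [[-0.4,0.12,0],[0,0,0]],
    [[-0.5,0.15,0.1],[0,0,0]],
    [[-0.5,0.15,0.6],[0,0,0]],
    [[-0.5,0.15,1.2],[0,0,0]],
    [[-0.5,0.15,1.8],[0,0,0]],
    [[-0.5,0.15,2.3],[0,0,0]],
    [[-0.5,0.15,2.7],[0,0,0]],
    [[-0.5,0.15,2.92],[0,0,0]],
    [[-0.5,0.15,2.95],[0,0,0]],
    [[-0.5,0.15,2.95],[0,0,0]]
  ]
}}

```text
t: 38.2
eef_pos: [0.5969, -0.0489, 0.1132]
tcp_rot: [2.221, 2.222, 0.001]
contact_force: [-0.7, -0.4, -4.0]
finger_gap: 0.0551
grip_force: 43.9
```

Emit:
{"api": "move_arm", "payload": {
  "plan": [
    [[0,0,0.04],[0,0,0]],
    [[0,0,0.08],[0,0,0]],
    [[0,0,0.08],[0,0,0]]
  ]
}}

```text
t: 38.5
eef_pos: [0.5972, -0.0492, 0.1116]
tcp_rot: [2.221, 2.221, 0.001]
contact_force: [-0.5, 0.0, -1.4]
finger_gap: 0.0554
grip_force: 44.1
```

Emit:
{"api": "move_arm", "payload": {
  "plan": [
    [[0,0,0.03],[0,0,0]],
    [[0,0,0.06],[0,0,0]],
    [[0,0,0.06],[0,0,0]]
  ]
}}

```text
t: 38.8
eef_pos: [0.5973, -0.0494, 0.1114]
tcp_rot: [2.22, 2.22, 0.001]
contact_force: [-2.7, 0.6, 8.5]
finger_gap: 0.055
grip_force: 45.3
```

Emit:
{"api": "move_arm", "payload": {
  "plan": [
    [[0,0,0],[0,0,0]],
    [[0,0,0],[0,0,0]],
    [[0,0,0],[0,0,0]],
    [[0,0,-1],[0,0,0]],
    [[0,0,-2.5],[0,0,0]],
    [[0,0,-4.2],[0,0,0]],
    [[1.5,0,-4.4],[0,0,0]],
    [[3.4,-0.1,-4.4],[0,0,0]],
    [[5.3,-0.2,-4.4],[0,0,0]],
    [[7.2,-0.3,-4.4],[0,0,0]],
    [[9.1,-0.4,-4.4],[0,0,0]],
    [[11,-0.5,-4.4],[0,0,0]]
  ],
  "gripper": 80
}}

```text
t: 40.0
eef_pos: [0.5839, 0.2279, 0.2194]
tcp_rot: [2.221, 2.221, 0.0]
contact_force: [1.0, -0.2, 0.0]
finger_gap: 0.0799
grip_force: 0.0
```

Emit:
{"api": "move_arm", "payload": {
  "plan": [
    [[1.9,-0.1,0],[0,0,0]],
    [[3.6,-0.2,0],[0,0,0]],
    [[4.6,-0.2,0],[0,0,0]],
    [[4.8,-0.2,0],[0,0,0]],
    [[4.8,-0.2,0],[0,0,0]],
    [[4.8,-0.2,0],[0,0,0]]
  ],
  "gripper": 70
}}

```text
t: 40.6
eef_pos: [0.5792, 0.3449, 0.2192]
tcp_rot: [2.222, 2.22, -0.001]
contact_force: [-0.5, -0.2, 0.1]
finger_gap: 0.0702
grip_force: 0.0
```

Run:
```python
from h import *
e=env.get_state();print(need([.5795,.346,.1205]),e['eef_pos'])
```

```text
[0.04630365 0.01403655 3.94876274] [0.57918487 0.34491561 0.21922002]
```

Emit:
{"api": "move_arm", "payload": {
  "plan": [
    [[0.04,0,1],[0,0,0]],
    [[0.04,0,2.1],[0,0,0]],
    [[0.04,0,3.2],[0,0,0]],
    [[0.04,0,3.8],[0,0,0]],
    [[0.04,0,3.95],[0,0,0]],
    [[0.04,0,3.95],[0,0,0]]
  ]
}}

```text
t: 41.2
eef_pos: [0.5792, 0.3456, 0.1206]
tcp_rot: [-2.223, -2.22, 0.001]
contact_force: [-0.4, -0.7, 0.4]
finger_gap: 0.0702
grip_force: 0.0
```

Emit:
{"api": "move_arm", "payload": {
  "plan": [
    [[0,0,0],[0,0,0]],
    [[0,0,0],[0,0,0]],
    [[0,0,0],[0,0,0]],
    [[0,0,0],[0,0,0]],
    [[0,0,0],[0,0,0]],
    [[0,0,0],[0,0,0]],
    [[0,0,0],[0,0,0]]
  ],
  "gripper": 20,
  "grip_force": 35
}}

```text
t: 41.9
eef_pos: [0.5799, 0.3476, 0.1225]
tcp_rot: [2.22, 2.221, 0.004]
contact_force: [-1.4, -0.5, 5.8]
finger_gap: 0.0406
grip_force: 35.5
```

Emit:
{"api": "move_arm", "payload": {
  "plan": [
    [[0,0,-0.3],[0,0,0]],
    [[0,0,-1.2],[0,0,0]],
    [[0,0,-2.2],[0,0,0]],
    [[-0.8,-0.1,-2.6],[0,0,0]],
    [[-2.1,-0.2,-2.6],[0,0,0]],
    [[-3.6,-0.4,-2.6],[0,0,0]],
    [[-5.2,-0.6,-2.6],[0,0,0]],
    [[-6.8,-0.8,-2.6],[0,0,0]],
    [[-8.4,-0.9,-2.6],[0,0,0]],
    [[-10,-1.1,-2.6],[0,0,0]],
    [[-11.6,-1.3,-2.6],[0,0,0]],
    [[-12.9,-1.4,-2.6],[0,0,0]]
  ]
}}

```text
t: 43.1
eef_pos: [0.5425, 0.0218, 0.1854]
tcp_rot: [-2.223, -2.22, 0.003]
contact_force: [1.2, -0.2, -3.2]
finger_gap: 0.0408
grip_force: 36.0
```

Emit:
{"api": "move_arm", "payload": {
  "plan": [
    [[-0.5,-0.05,0],[0,0,0]],
    [[-0.6,-0.05,0.1],[0,0,0]],
    [[-0.6,-0.05,0.6],[0,0,0]],
    [[-0.6,-0.05,1.2],[0,0,0]],
    [[-0.6,-0.05,1.8],[0,0,0]],
    [[-0.6,-0.05,2.3],[0,0,0]],
    [[-0.6,-0.05,2.7],[0,0,0]],
    [[-0.6,-0.05,2.9],[0,0,0]],
    [[-0.6,-0.05,2.95],[0,0,0]],
    [[-0.6,-0.05,2.95],[0,0,0]]
  ]
}}

```text
t: 44.1
eef_pos: [0.5431, 0.0096, 0.1121]
tcp_rot: [2.221, 2.222, 0.0]
contact_force: [-0.1, 0.6, -2.7]
finger_gap: 0.04
grip_force: 36.0
```

Emit:
{"api": "move_arm", "payload": {
  "plan": [
    [[0,0,0.04],[0,0,0]],
    [[0,0,0.08],[0,0,0]],
    [[0,0,0.08],[0,0,0]]
  ]
}}

```text
t: 44.4
eef_pos: [0.5434, 0.0094, 0.1106]
tcp_rot: [2.221, 2.221, 0.001]
contact_force: [0.1, -0.4, 0.2]
finger_gap: 0.0402
grip_force: 36.3
```

Emit:
{"api": "move_arm", "payload": {
  "plan": [
    [[0,0,0.04],[0,0,0]],
    [[0,0,0.04],[0,0,0]]
  ]
}}

```text
t: 44.6
eef_pos: [0.5436, 0.0093, 0.1105]
tcp_rot: [2.22, 2.22, 0.002]
contact_force: [-2.6, 0.2, 8.4]
finger_gap: 0.0403
grip_force: 37.0
```

Emit:
{"api": "move_arm", "payload": {
  "plan": [
    [[0,0,0],[0,0,0]],
    [[0,0,0],[0,0,0]],
    [[0,0,0],[0,0,0]],
    [[0,0,-1],[0,0,0]],
    [[0,0,-2.5],[0,0,0]],
    [[0,0,-4.2],[0,0,0]],
    [[1.4,-0.6,-4.8],[0,0,0]],
    [[3.1,-1.3,-4.8],[0,0,0]],
    [[4.8,-2,-4.8],[0,0,0]],
    [[6.5,-2.7,-4.8],[0,0,0]],
    [[8.2,-3.3,-4.8],[0,0,0]],
    [[9.9,-4,-4.8],[0,0,0]]
  ],
  "gripper": 70
}}

```text
t: 45.8
eef_pos: [0.4422, 0.2586, 0.229]
tcp_rot: [2.221, 2.221, 0.001]
contact_force: [0.9, 0.7, 0.1]
finger_gap: 0.0698
grip_force: 0.0
```

Emit:
{"api": "move_arm", "payload": {
  "plan": [
    [[1.7,-0.7,0],[0,0,0]],
    [[3,-1.2,0],[0,0,0]],
    [[3.5,-1.4,0],[0,0,0]],
    [[3.5,-1.4,0],[0,0,0]],
    [[3.5,-1.4,0],[0,0,0]]
  ],
  "gripper": 60
}}

```text
t: 46.3
eef_pos: [0.4081, 0.3437, 0.2287]
tcp_rot: [2.221, 2.221, -0.001]
contact_force: [-1.1, -0.1, -0.2]
finger_gap: 0.0601
grip_force: 0.0
```

Run:
```python
from h import *
e=env.get_state();print(need([.409,.3455,.1515]),e['eef_pos'])
```

```text
[0.07603717 0.03699661 3.08945524] [0.40807853 0.34367392 0.22873823]
```

Emit:
{"api": "move_arm", "payload": {
  "plan": [
    [[0.07,0.03,0.9],[0,0,0]],
    [[0.07,0.03,1.8],[0,0,0]],
    [[0.07,0.03,2.7],[0,0,0]],
    [[0.07,0.03,3.08],[0,0,0]],
    [[0.07,0.03,3.08],[0,0,0]]
  ]
}}

```text
t: 46.8
eef_pos: [0.4083, 0.3444, 0.1508]
tcp_rot: [-2.223, -2.219, 0.005]
contact_force: [0.3, 0.2, 0.0]
finger_gap: 0.0601
grip_force: 0.0
```

Emit:
{"api": "move_arm", "payload": {
  "plan": [
    [[0,0,0],[0,0,0]],
    [[0,0,0],[0,0,0]],
    [[0,0,0],[0,0,0]],
    [[0,0,0],[0,0,0]],
    [[0,0,0],[0,0,0]],
    [[0,0,0],[0,0,0]],
    [[0,0,0],[0,0,0]]
  ],
  "gripper": 10,
  "grip_force": 35
}}

```text
t: 47.5
eef_pos: [0.4091, 0.3469, 0.1533]
tcp_rot: [2.22, 2.222, 0.004]
contact_force: [-1.3, -0.9, 5.9]
finger_gap: 0.0261
grip_force: 34.5
```

Emit:
{"api": "move_arm", "payload": {
  "plan": [
    [[0,0,-0.3],[0,0,0]],
    [[0,0,-1.2],[0,0,0]],
    [[0,0,-2.2],[0,0,0]],
    [[-0.5,0.3,-2.6],[0,0,0]],
    [[-1.5,1,-2.6],[0,0,0]],
    [[-2.8,1.8,-2.6],[0,0,0]],
    [[-4.1,2.6,-2.6],[0,0,0]],
    [[-5.4,3.4,-2.6],[0,0,0]],
    [[-6.7,4.2,-2.6],[0,0,0]],
    [[-8,5.1,-2.6],[0,0,0]],
    [[-9.3,5.9,-2.6],[0,0,0]],
    [[-10.3,6.5,-2.6],[0,0,0]]
  ]
}}

```text
t: 48.7
eef_pos: [0.5718, 0.0854, 0.216]
tcp_rot: [2.223, 2.219, -0.003]
contact_force: [0.7, -0.4, -5.7]
finger_gap: 0.0263
grip_force: 35.1
```

Emit:
{"api": "move_arm", "payload": {
  "plan": [
    [[-0.3,0.2,0],[0,0,0]],
    [[-0.4,0.27,0.1],[0,0,0]],
    [[-0.4,0.27,0.6],[0,0,0]],
    [[-0.4,0.27,1.2],[0,0,0]],
    [[-0.4,0.27,1.8],[0,0,0]],
    [[-0.4,0.27,2.3],[0,0,0]],
    [[-0.4,0.27,2.7],[0,0,0]],
    [[-0.4,0.27,2.9],[0,0,0]],
    [[-0.4,0.27,2.95],[0,0,0]],
    [[-0.4,0.27,2.95],[0,0,0]]
  ]
}}

```text
t: 49.7
eef_pos: [0.578, 0.079, 0.1434]
tcp_rot: [2.221, 2.222, 0.001]
contact_force: [-0.5, -0.2, -4.2]
finger_gap: 0.0264
grip_force: 35.1
```

Emit:
{"api": "move_arm", "payload": {
  "plan": [
    [[0,0,0.04],[0,0,0]],
    [[0,0,0.08],[0,0,0]],
    [[0,0,0.08],[0,0,0]]
  ]
}}

```text
t: 50.0
eef_pos: [0.5783, 0.0786, 0.1417]
tcp_rot: [2.221, 2.221, 0.001]
contact_force: [-0.0, 0.8, -4.1]
finger_gap: 0.0262
grip_force: 35.2
```

Emit:
{"api": "move_arm", "payload": {
  "plan": [
    [[0,0,0.04],[0,0,0]],
    [[0,0,0.06],[0,0,0]],
    [[0,0,0.06],[0,0,0]]
  ]
}}

```text
t: 50.3
eef_pos: [0.579, 0.0785, 0.1416]
tcp_rot: [2.22, 2.22, 0.003]
contact_force: [-2.1, -0.9, 4.8]
finger_gap: 0.0265
grip_force: 36.2
```

Emit:
{"api": "move_arm", "payload": {
  "plan": [
    [[0,0,0],[0,0,0]],
    [[0,0,0],[0,0,0]],
    [[0,0,0],[0,0,0]],
    [[0,0,-1],[0,0,0]],
    [[0,0,-2.5],[0,0,0]],
    [[0,0,-4.2],[0,0,0]],
    [[1.4,-0.6,-4.8],[0,0,0]],
    [[3.1,-1.3,-4.8],[0,0,0]],
    [[4.8,-2,-4.8],[0,0,0]],
    [[6.5,-2.7,-4.8],[0,0,0]],
    [[8.2,-3.3,-4.8],[0,0,0]],
    [[9.9,-4,-4.8],[0,0,0]]
  ],
  "gripper": 60
}}

```text
t: 51.5
eef_pos: [0.4772, 0.328, 0.2598]
tcp_rot: [2.221, 2.221, 0.001]
contact_force: [0.1, 0.5, 0.6]
finger_gap: 0.0601
grip_force: 0.0
```

Emit:
{"api": "move_arm", "payload": {
  "plan": [
    [[1,-0.4,0],[0,0,0]],
    [[1.6,-0.6,0],[0,0,0]],
    [[1.6,-0.6,0],[0,0,0]],
    [[1.6,-0.6,0],[0,0,0]]
  ]
}}

```text
t: 51.9
eef_pos: [0.4631, 0.3657, 0.2595]
tcp_rot: [2.221, 2.221, -0.001]
contact_force: [0.0, -0.2, -0.2]
finger_gap: 0.0603
grip_force: 0.0
```

Run:
```python
from h import *
t=snap('top','t10.png');s=snap('side','s10.png')
o=cv2.imread('pics/top0.png')
cv2.imwrite('pics/m10.png',np.hstack([cv2.resize(o[130:245,250:390],None,fx=2.8,fy=2.8),cv2.resize(t[130:245,250:390],None,fx=2.8,fy=2.8)]))
for n,(x,y,w,h) in dict(oil=(266,158,38,44),mill=(304,175,34,42),caster=(333,143,36,50),bowl=(345,192,30,30)).items():
    q=o[y+4:y+h-4,x+4:x+w-4];r=cv2.matchTemplate(t[y-10:y+h+10,x-10:x+w+10],q,cv2.TM_CCOEFF_NORMED)
    _,v,_,l=cv2.minMaxLoc(r);print(n,round(v,3),'shift px',l[0]-14,l[1]-14)
```

```text
oil 0.983 shift px 2 1
mill 0.98 shift px 1 1
caster 0.996 shift px 0 0
bowl 0.975 shift px 0 0
```

View pics/m10.png

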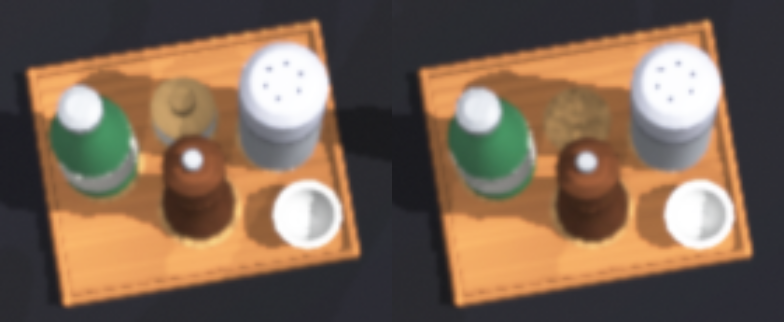

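Before (left) and after (right): all three stand upright on their discs, with the oil at (478,105), the mill at (587,162) and the caster at (678,75). They are within 2 px (about 4 mm) of their starting spots, and the bowl is unmoved. The lid was shut earlier and nothing has touched it since. I'm handing in.

```bash
python3 -c "
from bench import hand_in
print(hand_in())"
```

```text
the job is handed in; nothing more can be done
None
```

I handed the job in: the pot stands in the front bay with the lid shut, and the oil, mill and caster are back on their spots, the worst about 4 mm off by the final picture; no verdict came back.

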